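# Take the twist-locked dust canister off the nail-dust extractor

### The job

The dust canister is twist-locked onto the extractor base: turn it anticlockwise, seen from above, feeling for the point where the lock lets go, without forcing it against the lock, and lift it off. Set it down gently, upright, in the middle of the dark grey mat beside the base, and leave the other things on the table alone.

Things in the scene. Friction and masses are not known exactly. Their poses are not given: they have to be found in the camera images.
- canister: the loose dust canister, 0.3 to 0.6 kg: a grey cylinder 100 mm across with a lilac band and a white lid (106 mm across, top 120 mm above the underside), black handle over the lid. Origin: centre of its underside, z up along its axis. It starts locked on the base, its x axis along the base's (within 3 degrees), its underside on a springy pad 26 mm above the base's underside.
- handle (a point): centre of the canister's rigid black handle bar, on its axis, 160 mm above its underside. The bar is straight and level along the canister's x axis: 110 mm long, 14 mm wide (y), 16 mm high, on a post at each end; 86 mm is free between the posts, 32 mm between lid and bar. Axes as the canister's.
- flange (a point): centre of the top of the canister's white flange, 144 mm across, 28 to 34 mm above the underside. Under it, hidden while locked, two steel lugs stand out on the canister's +y and -y sides to 62 mm from the axis, 4 to 12 mm above the underside. While locked the canister has some 4 mm of play sideways and upward.
- base: the extractor base, fixed: a round white housing 190 mm across, 52 mm high, with a well 136 mm across in which the canister stands and a fan outlet box reaching 120 mm from the axis on its +x side. Origin: centre of its underside, z up. Lifting the canister by 25 mm clears the lock, by 60 mm the whole base. More than 60 N of the canister against base or lock would strain it.
- lock (a point): on the base's axis, 50 mm up: the hidden bayonet lock; axes as the base's. Turning the canister +z (anticlockwise from above) by 0.5 to 1.4 rad (unseen, varies) brings its lugs to rigid stops. There, and up to 0.25 rad short of them, it lifts straight out; before that it rises 4 mm, then springy lips hold it (5 N per mm). Turning takes under 0.3 N m until the stop.
- mat: a square dark grey rubber mat, fixed, 180 x 180 mm, 15 mm thick, with a paler disc of 110 mm in its middle where the canister is to stand. Origin at the centre of its underside, sides along x and y; top 15 mm above the table. It is cushioned: it yields straight down by about 1 mm per 4 N, up to 6 mm.
- polish: a small red nail-polish bottle with a black cap, 36 mm across, 85 mm tall; origin at the centre of its underside. A bystander.
- cream: a squat white cream jar with a brass-coloured lid, 64 mm across, 55 mm tall; origin at the centre of its underside. A bystander.
- pump: a lilac lotion bottle with a white cap, 48 mm across, 130 mm tall; origin at the centre of its underside. A bystander.
- buffer: a pink nail-buffing block lying flat, 95 x 28 x 28 mm; origin at the centre of its underside. A bystander.
Mind the look-alikes: they are no part of the job. What is meant by the canister is not green, and is the larger of those in its own colour.

How it is judged (in metres and radians):
On the way:
1. the canister is out of the lock and lifted clear above the base (z of canister in the frame of base above 0.07 m and contact force between canister and base below 0.5 N), for 0.2 s.
At the end, for the whole second after the job is handed in: The canister stands at rest, released and upright (within 0.06 rad), on the mat, its axis within 35 mm of the mat's middle along each of the mat's sides (x of canister in the frame of mat between -0.035 and 0.035 m and y of canister in the frame of mat between -0.035 and 0.035 m and z of canister in the frame of mat between 0.008 and 0.019 m and angle between canister's own z axis and vertical below 0.06 rad and linear speed of canister below 0.02 m/s and angular speed of canister below 0.1 rad/s and contact force between the fingers and canister below 0.1 N); the robot touches nothing.
It fails at once if the lock was forced: more than 60 N between the canister and the base (contact force between canister and base above 60 N).
It fails at once if the canister was banged down on the mat: more than 45 N (contact force between canister and mat above 45 N).
It fails at once if the canister was dropped: let go over the mat with its underside more than 7 mm above the mat's top (contact force between the fingers and canister below 0.1 N and z of canister in the frame of mat above 0.022 m and horizontal distance between canister and mat below 0.12 m).
It fails at once if a bystander was moved by more than 20 mm (distance of any of polish, cream, pump, buffer from where it was at the start of the episode above 0.02 m).
It also fails if it takes over 61 s, if anything falls off the work surface, if the arm or the gripper's body presses on something with over 40 N, if the wrist force passes 120 N, or if a joint passes its speed limit or range.

### The arm

A 6-joint arm with a two-finger parallel gripper is mounted at the origin on the work surface. World frame = base frame: x ahead of the robot, y to its left, z up, the work surface at z = 0. Lengths are in mm, angles in rad, forces in N, time in s.
With the tool pointing down it reaches from about 275 to 750 mm from the base axis. Payload 10.2 kg.
Tool frame: the origin (TCP) lies at the very end of the fingers, on their centre line; the grasp point (between the pads) lies 19 mm behind it; z points along the fingers, y is the direction in which the jaws open and shut (so a half turn about z gives the same grasp; the last joint's range is limited). The gripper opens to 85 mm and grips with 20 to 120 N. Pads are 22 mm wide; open, the fingers measure 114 mm over their backs; the gripper's body (76 mm by 85 mm) begins 54 mm behind the grasp point. The pads swing forward as they close: fully open they stand 13 mm farther back than shut.
Start: joints at [-1.538, 0.313, 1.498, -0, 1.331, -0.223], TCP at [132.822, -507.927, 231.294] pointing down, gripper open.
Joint ranges: [-2.94, 2.94], [-0.97, 2.17], [0.19, 2.56], [-1.23, 4.37], [0.02, 3.11], [-2.88, 2.88]. Speed limits (rad/s): [2.39, 2.39, 3.01, 3.14, 3.14, 3.14].

### API

Orientations are given as a unit quaternion [w, x, y, z].
In Python, from rig import sensors, imaging, ctrl gives the robot as it stands.
- The arm moves only by the shell command python3 -m creep 'ROWS' [FORCE]. ROWS is JSON, a list of rows, each an object with "grip": the finger opening in mm, from 0 to 85.4; "linear": the shift along the tool's x, y, z in mm, a list of three; "rot": the turn, a rotation vector about the tool's x, y, z in rad, a list of three. A call has 1 to 12 rows; each row shifts and turns the commanded pose from where the row before left it, along the tool's axes as they then stand; what a row does not reach is not made up. A row lasts 1/12 s, in which the tool goes at most 41.7 mm and 7.16 degrees, less where a joint would pass 70% of its speed; a pose out of reach is approached as far as the arm can. A call with a gripper value outside its range is refused whole. The fingers move at their own pace and stop on an object; FORCE is the grip in N (left out, the last holds). Time passes only in rows, so rows that do not move let the fingers close. It gives the time, the measured TCP pose, the force and the opening at its end, in the units of the state.
- sensors.sense(): the state, without advancing time (a new reading comes with each control period).
- imaging.capture(name): name is "scene" or "top" or "wrist"; returns (picture, depth): 480x640x3 uint8, red, green, blue; 480x640 float32, mm along the optical axis (not along the pixel's ray), 0 where there is no reading.
- imaging.camera_params(name): a dict with "intrinsics" (3x3 intrinsics, pixels), "k1" (the pictures are not rectified: a ray, as slopes to the right and down, at radius r is drawn at 1 + k1 r^2 times it, then the intrinsics apply), "R" (3x3) and "t" (3): a world point X has camera coordinates R X + t. Camera axes: x right, y down, z forward; pixel columns grow to the right and rows downward; lengths in mm; the calibration is good to about 2 mm. A picture is of the moment at which its call begins: read the wrist's pose just before it. camera_params takes no time and is no camera call; for the wrist camera it gives the pose at the moment of the call.
- ctrl.finish_job(): hands the job in, once; it reports no verdict.
The state is a dict: "time_s": time; "joints": joint angles; "dq": joint speeds; "tau": joint torques, N m; "eef_pos": TCP position; "ee_rot": TCP orientation; "force": force on the tool from outside, world axes, zero at the start; "wrist_torque": the same for the moment, N m; "grip_width": opening from 0.0 (shut) to 1.0 (fully open).
Only numpy, scipy, OpenCV 4.12 (cv2) and the standard library are available. Lean on these libraries where they do the work, as an engineer would, in place of code of your own. Each camera call takes 0.05 s, during which the arm holds its last target.

## Working session

There is one attempt and no reset: what is moved stays moved. The work goes in short steps, Python scripts to look and compute and a shell command to move; the robot and the scene stay as the last step left them, time stands still between calls to the robot, and variables do not carry over. Pictures are saved under pics/ and viewed, and the job is handed in when it is done.

```bash
ls; mkdir -p pics
python3 - <<'E'
from rig import sensors, imaging
import cv2, numpy as np
print(sensors.sense())
for n in ["scene","top","wrist"]:
    p=imaging.camera_params(n); print(n,p)
    im,d=imaging.capture(n)
    cv2.imwrite(f"pics/{n}0.png",im[:,:,::-1]); np.savez(f"pics/{n}0.npz",im=im,d=d,**p)
E
```

```text
pics
{'time_s': 0.0, 'joints': array([-1.53839830e+00,  3.13447226e-01,  1.49844386e+00,  7.19155649e-06,
        1.33103022e+00, -2.23423805e-01]), 'dq': array([ 1.47337261e-03, -1.03395877e-04, -1.35371140e-03, -4.54476396e-04,
       -9.27749620e-05,  7.75824246e-04]), 'tau': array([ 5.12316601e-04, -4.12262034e+01, -2.59743726e+01, -9.52753703e-05,
        4.12504451e-03,  7.16722042e-06]), 'eef_pos': array([ 132.81535274, -507.64660065,  230.73395525]), 'ee_rot': array([-6.60964571e-04,  9.91830437e-01,  1.27561528e-01,  6.68316509e-05]), 'force': array([0.84739491, 0.50004133, 0.58377549]), 'wrist_torque': array([ 0.03810262, -0.00202897,  0.00467075]), 'grip_width': 1.0031353335092295}
scene {'intrinsics': array([[447.44865752,   0.        , 311.55830972],
       [  0.        , 447.44865752, 233.04596943],
       [  0.        ,   0.        ,   1.        ]]), 'k1': -0.08870744661177297, 'R': array([[ 0.87204132,  0.48921852, -0.01446302],
       [ 0.2552814 , -0.47985912, -0.83938467],
       [-0.41758274,  0.72828597, -0.54334537]]), 't': array([-466.16798786,  -33.69654805, 1
[... 178 characters left out ...]
       ]]), 'k1': -0.012990799698042727, 'R': array([[-0.00257088, -0.99997017,  0.00728405],
       [-0.99536237,  0.00185844, -0.0961785 ],
       [ 0.0961621 , -0.00749753, -0.99533745]]), 't': array([ -14.89813013,  540.17543577, 1331.48017362])}
wrist {'intrinsics': array([[392.48262477,   0.        , 315.14917352],
       [  0.        , 392.48262477, 237.25677652],
       [  0.        ,   0.        ,   1.        ]]), 'k1': 0.025186734447825827, 'R': array([[ 2.53074395e-01, -9.67446520e-01, -7.63137727e-04],
       [-9.14567767e-01, -2.39498908e-01,  3.25892732e-01],
       [-3.15466560e-01, -8.17771646e-02, -9.45406444e-01]]), 't': array([-523.17715187,  -42.37602181,  380.80661859])}
```

View pics/scene0.png

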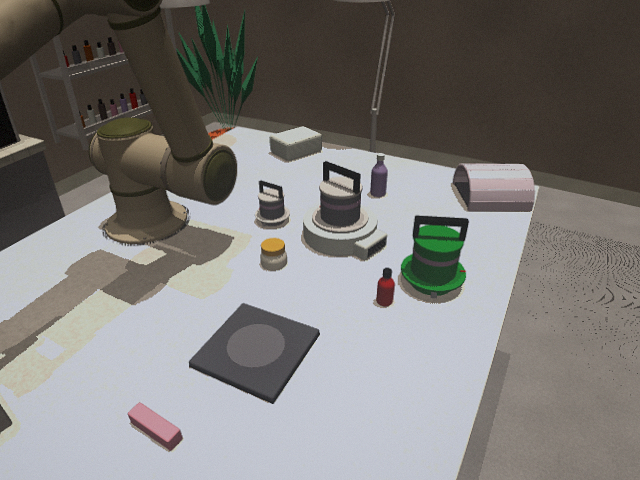

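View pics/top0.png

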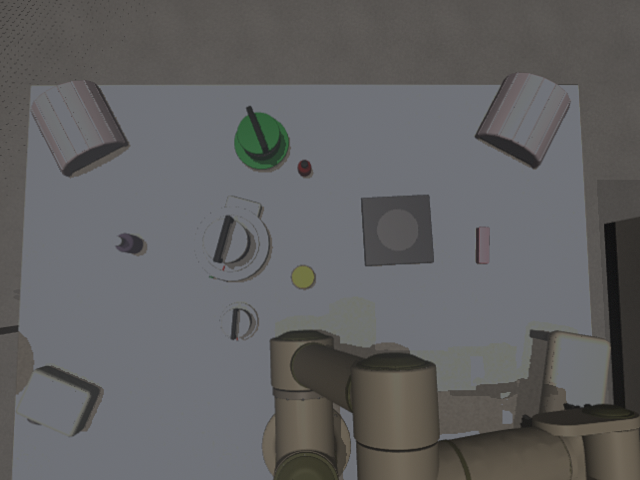

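View pics/wrist0.png

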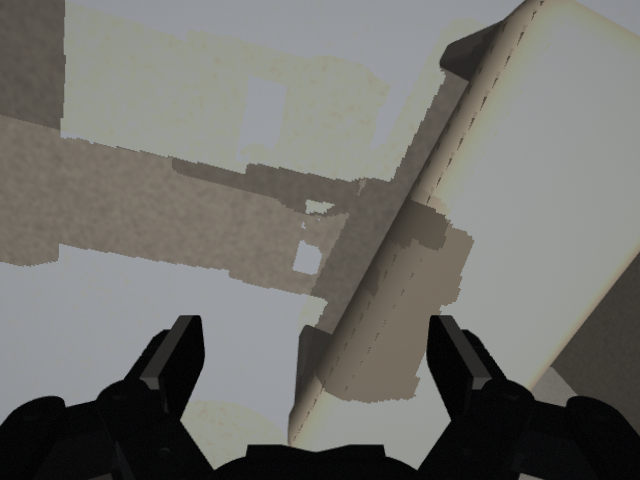

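Candidates for the canister are:
- The large grey one with the lilac band, scene (340,205) / top (232,240).
- The small grey one, scene (271,205) / top (238,322).
- The green one, scene (438,255) / top (262,140).

The large grey one fits the description. Next I'll take a close crop and measure.

```bash
cat > h.py <<'E'
import numpy as np, cv2
def load(f):
    return dict(np.load(f))
def rays(P,uv):
    uv=np.array(uv,float).reshape(-1,1,2)
    n=cv2.undistortPoints(uv,P['intrinsics'],np.array([float(P['k1']),0,0,0,0])).reshape(-1,2)
    d=np.c_[n,np.ones(len(n))]@P['R']
    o=-P['R'].T@P['t']
    return o,d   # d scaled so that depth z multiplies
def onplane(P,uv,z):
    o,d=rays(P,uv); s=(z-o[2])/d[:,2]; return o+d*s[:,None]
def bydepth(P,uv):
    uv=np.array(uv); o,d=rays(P,uv); z=P['d'][uv[:,1].astype(int),uv[:,0].astype(int)]
    return (o+d*z[:,None])
def proj(P,X):
    X=np.array(X,float).reshape(-1,3)
    return cv2.projectPoints(X,cv2.Rodrigues(P['R'])[0],P['t'],P['intrinsics'],np.array([float(P['k1']),0,0,0,0]))[0].reshape(-1,2)
def tri(P1,u1,P2,u2):
    o1,d1=rays(P1,u1);o2,d2=rays(P2,u2)
    A=np.c_[d1[0],-d2[0]];s=np.linalg.lstsq(A,o2-o1,rcond=None)[0]
    a=o1+s[0]*d1[0];b=o2+s[1]*d2[0];return (a+b)/2,np.linalg.norm(a-b)
E
python3 - <<'E'
from h import *
T=load('pics/top0.npz');S=load('pics/scene0.npz')
a=cv2.resize(T['im'][180:300,170:290],(480,480),interpolation=2)
b=cv2.resize(S['im'][150:270,290:410],(480,480)[:2],interpolation=2)
cv2.imwrite('pics/crop0.png',np.hstack([a[:,:,::-1][:, :400],b[:,:,::-1][:,:400]]))
# dark handle in top
def hm(P,x0,y0,x1,y1,th):
    m=np.zeros(P['im'].shape[:2],np.uint8); m[y0:y1,x0:x1]=(P['im'].max(2)[y0:y1,x0:x1]<th); 
    n,l,st,c=cv2.connectedComponentsWithStats(m); k=1+st[1:,4].argmax(); return l==k
for n,P,box in(('top',T,(205,205,245,275)),('scene',S,(312,155,368,198))):
    m=hm(P,*box,60); v,u=np.nonzero(m); X=bydepth(P,np.c_[u,v])
    print(n,m.sum(),'u',u.min(),u.max(),'v',v.min(),v.max(), np.percentile(X,[2,50,98],axis=0).round(1).tolist())
    t=X[X[:,2]>np.percentile(X[:,2],90)-12]
    r=cv2.minAreaRect(t[:,:2].astype(np.float32)); print(' top pts rect',r,'zmean',t[:,2].mean())
# mat
m=(T['im'].max(2)<110)&(T['im'].min(2)>30); mm=np.zeros_like(m);mm[180:280,350:445]=m[180:280,350:445]
c=max(cv2.findContours(mm.astype(np.uint8),0,1)[0],key=cv2.contourArea)
r=cv2.minAreaRect(c);print('mat px',r)
v,u=np.nonzero(mm);X=bydepth(T,np.c_[u,v]);print('mat z',np.median(X[:,2]))
w=onplane(T,c.reshape(-1,2),15.0);print('mat world',cv2.minAreaRect(w[:,:2].astype(np.float32)))
m=S['im'].max(2)<75; mm=np.zeros_like(m);mm[300:402,185:325]=1; mm&=(S['im'].max(2)<130)
c=max(cv2.findContours(mm.astype(np.uint8),0,1)[0],key=cv2.contourArea)
w=onplane(S,c.reshape(-1,2),15.0);print('mat world scene',cv2.minAreaRect(w[:,:2].astype(np.float32)))
E
```

```text
top 322 u 214 233 v 216 262 [[461.1, 171.2, 145.6], [511.3, 188.8, 192.5], [561.4, 204.2, 197.8]]
 top pts rect ((512.1038818359375, 189.14382934570312), (12.354253768920898, 106.71841430664062), 75.17083740234375) zmean 192.97249829421332
scene 422 u 323 359 v 162 193 [[459.6, 168.4, 148.0], [519.4, 183.0, 184.9], [565.4, 202.6, 194.7]]
 top pts rect ((733.53173828125, -227.86605834960938), (83.8685302734375, 1017.2471923828125), 28.074481964111328) zmean 194.79815154257216
mat px ((396.94476318359375, 229.95028686523438), (70.32372283935547, 70.11347961425781), 86.98721313476562)
mat z 15.343550290080543
mat world ((549.3012084960938, -239.45407104492188), (185.09323120117188, 183.06832885742188), 2.8098199367523193)
mat world scene ((553.1132202148438, -245.62918090820312), (184.45167541503906, 188.5265655517578), 2.7702221870422363)
```

View pics/crop0.png

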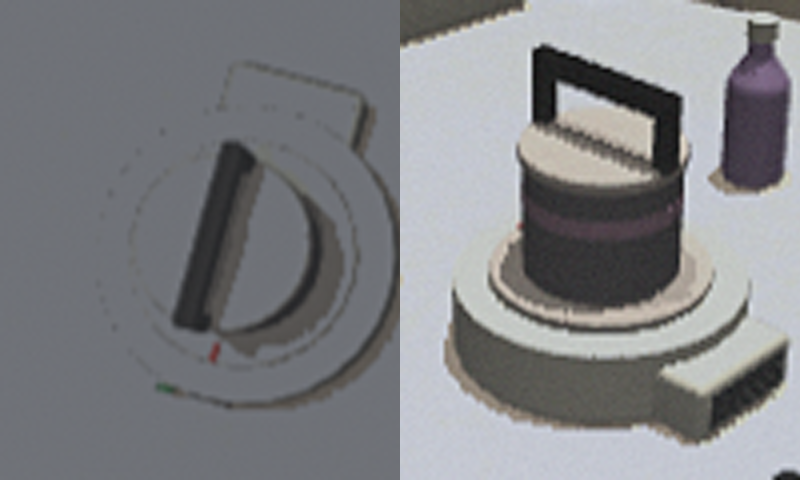

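The crop shows the large grey canister with lilac band, white lid and black handle on the white base. It's the right choice. The handle centre is about (512,189), bar top z is about 194 (expected 26+168=194), and it runs at about -14.8°. I'll go to a hover above it.

```bash
python3 -m creep '[{"grip":85,"linear":[0,0,-30],"rot":[0,0,0]},{"grip":85,"linear":[24.7,-26.3,-2],"rot":[0,0,0]},{"grip":85,"linear":[24.7,-26.3,-2],"rot":[0,0,0]},{"grip":85,"linear":[24.7,-26.3,-2],"rot":[0,0,0]},{"grip":85,"linear":[24.7,-26.3,-2],"rot":[0,0,0]},{"grip":85,"linear":[24.7,-26.3,-2],"rot":[0,0,0]},{"grip":85,"linear":[24.7,-26.3,-2],"rot":[0,0,0]},{"grip":85,"linear":[24.7,-26.3,-2],"rot":[0,0,0]},{"grip":85,"linear":[24.7,-26.3,-2],"rot":[0,0,0]},{"grip":85,"linear":[24.7,-26.3,-2],"rot":[0,0,0]},{"grip":85,"linear":[24.7,-26.3,-2],"rot":[0,0,0]},{"grip":85,"linear":[24.7,-26.3,-2],"rot":[0,0,0]}]'
python3 -m creep '[{"grip":85,"linear":[24.7,-26.3,-2],"rot":[0,0,0.04]},{"grip":85,"linear":[24.7,-26.3,-2],"rot":[0,0,0]},{"grip":85,"linear":[24.7,-26.3,-2],"rot":[0,0,0]}]'
```

```text
time_s: 1.15
eef_pos: [322.8, -157.6, 283.4]
ee_rot: [0.0, 0.992, 0.127, 0.0]
force: [0.4, -0.9, -0.4]
grip_width: 0.995
time_s: 1.4
eef_pos: [377.1, -63.8, 289.5]
ee_rot: [0.0, 0.994, 0.108, 0.0]
force: [0.0, -1.4, 0.2]
grip_width: 0.994
```

```bash
python3 -m creep '[{"grip":85,"linear":[23.3,-27.3,0],"rot":[0,0,0]},{"grip":85,"linear":[23.3,-27.3,0],"rot":[0,0,0]},{"grip":85,"linear":[23.3,-27.3,0],"rot":[0,0,0]},{"grip":85,"linear":[23.3,-27.3,0],"rot":[0,0,0]},{"grip":85,"linear":[23.3,-27.3,0],"rot":[0,0,0]},{"grip":85,"linear":[23.3,-27.3,0],"rot":[0,0,0]},{"grip":85,"linear":[23.3,-27.3,0],"rot":[0,0,0]},{"grip":85,"linear":[23.3,-27.3,0],"rot":[0,0,0]},{"grip":85,"linear":[0,0,0],"rot":[0,0,0.118]},{"grip":85,"linear":[0,0,0],"rot":[0,0,0.118]},{"grip":85,"linear":[0,0,0],"rot":[0,0,0.118]},{"grip":85,"linear":[0,0,0],"rot":[0,0,0.118]}]'
python3 -m creep '[{"grip":85,"linear":[0,0,0],"rot":[0,0,0]},{"grip":85,"linear":[0,0,0],"rot":[0,0,0]}]'
python3 - <<'E'
from rig import sensors, imaging
import cv2, numpy as np
s=sensors.sense();print(s['joints'],s['eef_pos'],s['wrist_torque'])
for n in ["wrist","top"]:
    p=imaging.camera_params(n)
    im,d=imaging.capture(n)
    cv2.imwrite(f"pics/{n}1.png",im[:,:,::-1]); np.savez(f"pics/{n}1.npz",im=im,d=d,**p)
E
```

```text
time_s: 2.4
eef_pos: [511.9, 187.9, 288.9]
ee_rot: [0.0, 0.991, -0.13, -0.0]
force: [-0.1, 0.0, 0.4]
grip_width: 0.992
time_s: 2.57
eef_pos: [512.0, 187.6, 289.1]
ee_rot: [0.0, 0.992, -0.126, -0.0]
force: [0.0, 0.0, 0.3]
grip_width: 0.991
[1.36270655e-01 3.24898441e-01 1.33151207e+00 6.92757359e-05
 1.48561542e+00 1.95975726e+00] [511.96092465 187.6063552  289.09092431] [-0.02382796  0.02637848  0.00832001]
```

View pics/wrist1.png

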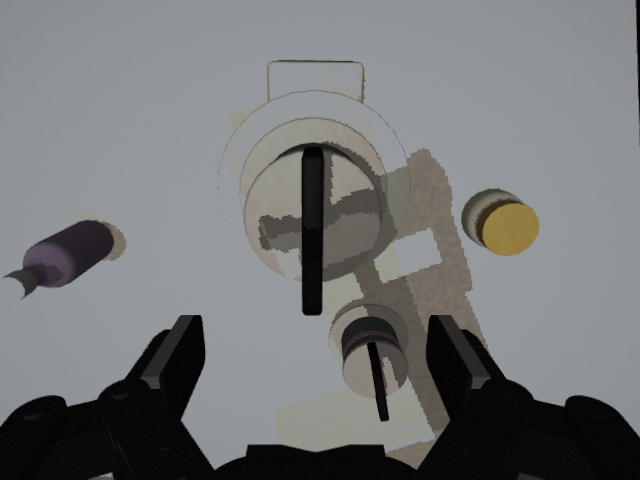

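The wrist view shows the handle bar running from (312,147) to (312,315), nearly along the image column and so along tool x. The fan box is behind it at (315,80). Next I'll triangulate against the first top view.

Run:
```python
from h import *
W=load('pics/wrist1.npz');T=load('pics/top0.npz')
def comp(P,x0,y0,x1,y1,th):
    m=np.zeros(P['im'].shape[:2],np.uint8); m[y0:y1,x0:x1]=(P['im'].max(2)[y0:y1,x0:x1]<th)
    n,l,st,c=cv2.connectedComponentsWithStats(m); return l==1+st[1:,4].argmax()
mw=comp(W,285,135,345,325,55); v,u=np.nonzero(mw);X=bydepth(W,np.c_[u,v])
t=(X[:,2]>180)&(X[:,2]<205); r=cv2.minAreaRect(X[t,:2].astype(np.float32));print('wrist depth rect',r,np.median(X[t,2]))
pw=np.c_[u,v][t]; c=cv2.minAreaRect(pw.astype(np.float32));print('px',c)
# top-surface on plane 194
print('plane194',cv2.minAreaRect(onplane(W,pw,194.)[:,:2].astype(np.float32)))
mt=comp(T,205,205,245,275,60); v,u=np.nonzero(mt);X=bydepth(T,np.c_[u,v]);tt=X[:,2]>180
pt=np.c_[u,v][tt]
print('top plane194',cv2.minAreaRect(onplane(T,pt,194.)[:,:2].astype(np.float32)))
rt=cv2.minAreaRect(pt.astype(np.float32));print(rt)
print('tri centre',tri(W,c[0],T,rt[0]))
# lid by depth: points at z~146
vv,uu=np.mgrid[100:300:1,215:420:1]; q=np.c_[uu.ravel(),vv.ravel()];X=bydepth(W,q)
for nm,z0,dia in(('lid',146,106),('flange',60,144),('base',52,190)):
    s=abs(X[:,2]-z0)<3; Y=X[s,:2].astype(np.float32)
    if len(Y): print(nm,len(Y),cv2.minEnclosingCircle(Y),np.median(X[s,2]))
```

```text
wrist depth rect ((511.5849304199219, 190.80130004882812), (13.645467758178711, 108.57688903808594), 75.00997161865234) 193.39060939834195
px ((312.9999694824219, 233.49996948242188), (21.999996185302734, 160.99996948242188), 0.0)
plane194 ((512.74169921875, 190.4219207763672), (13.331851959228516, 108.91862487792969), 74.89774322509766)
top plane194 ((511.84918212890625, 188.1454315185547), (13.402420997619629, 106.73323822021484), 75.23963165283203)
((222.18051147460938, 238.55010986328125), (5.888165473937988, 47.105323791503906), 15.5241117477417)
tri centre (array([512.62894604, 190.10289471, 182.40981167]), np.float64(0.00432360007952945))
lid 11434 ((512.130126953125, 191.0934600830078), 53.87635040283203) 145.61956101172777
flange 4575 ((511.27447509765625, 190.77291870117188), 71.87187957763672) 59.679853480445274
base 8882 ((511.3549499511719, 190.3059844970703), 95.11515045166016) 52.01648700812174
```

```bash
python3 -m creep '[{"grip":85,"linear":[-1.2,-2.6,20],"rot":[0,0,0.009]},{"grip":85,"linear":[0,0,25],"rot":[0,0,0]},{"grip":85,"linear":[0,0,25],"rot":[0,0,0]},{"grip":85,"linear":[0,0,25],"rot":[0,0,0]},{"grip":85,"linear":[0,0,20],"rot":[0,0,0]},{"grip":85,"linear":[0,0,8],"rot":[0,0,0]},{"grip":85,"linear":[0,0,0],"rot":[0,0,0]},{"grip":85,"linear":[0,0,0],"rot":[0,0,0]}]' 60
python3 -c "
from rig import sensors;s=sensors.sense();print(s['eef_pos'],s['ee_rot'],s['force'],s['wrist_torque'])"
```

```text
time_s: 3.33
eef_pos: [511.9, 190.5, 167.1]
ee_rot: [-0.0, 0.991, -0.132, 0.0]
force: [-0.4, 0.6, 0.0]
grip_width: 0.995
[511.91118766 190.45155651 167.13210674] [-1.11798434e-04  9.91283921e-01 -1.31742133e-01  4.31480689e-04] [-0.40935804  0.61066924  0.03068684] [ 0.01099445 -0.00256308  0.01643467]
```

```bash
python3 -m creep '[{"grip":40,"linear":[0,0,0],"rot":[0,0,0]},{"grip":20,"linear":[0,0,0],"rot":[0,0,0]},{"grip":5,"linear":[0,0,0],"rot":[0,0,0]},{"grip":5,"linear":[0,0,0],"rot":[0,0,0]},{"grip":5,"linear":[0,0,0],"rot":[0,0,0]},{"grip":5,"linear":[0,0,0],"rot":[0,0,0]},{"grip":5,"linear":[0,0,0],"rot":[0,0,0]},{"grip":5,"linear":[0,0,0],"rot":[0,0,0]},{"grip":5,"linear":[0,0,0],"rot":[0,0,0]}]' 60
python3 -c "
from rig import sensors,imaging;s=sensors.sense();print(s['eef_pos'],s['ee_rot'],s['force'],s['wrist_torque'])
import cv2;im,d=imaging.capture('wrist');cv2.imwrite('pics/w2.png',im[:,:,::-1])"
```

```text
time_s: 4.08
eef_pos: [511.6, 190.4, 166.4]
ee_rot: [0.0, 0.991, -0.132, 0.0]
force: [-0.6, -1.3, 1.7]
grip_width: 0.151
[511.56632171 190.38772281 166.40564527] [ 2.32559822e-05  9.91219833e-01 -1.32224192e-01  7.19406087e-05] [-0.58723998 -1.30784231  1.68323318] [-0.10464315  0.05896842 -0.00943122]
```

View pics/w2.png

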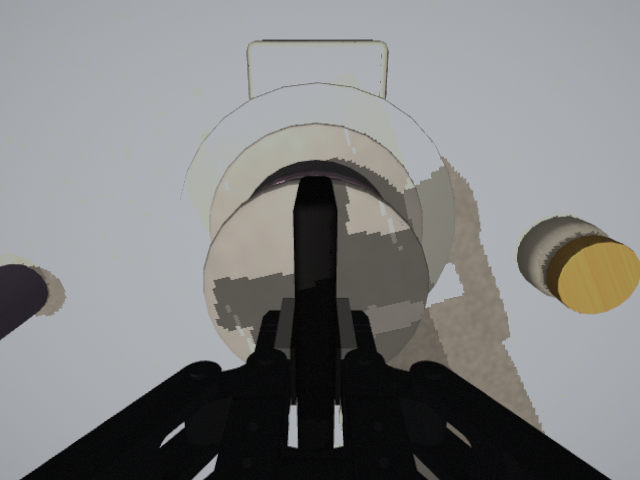

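The picture shows the bar held between the pads at (316,330), opening about 13 mm. Now turning anticlockwise (−tool z), watching the torque.

```bash
cat > s.py <<'E'
from rig import sensors;import numpy as np
s=sensors.sense();q=s['ee_rot'];print('t',round(s['time_s'],2),s['eef_pos'].round(2),'psi',round(2*np.arctan2(q[2],q[1]),4),'F',s['force'].round(2),'M',s['wrist_torque'].round(3),'grip',round(s['grip_width'],3),'q6',s['joints'][5].round(3))
E
python3 -m creep '[{"grip":5,"linear":[0,0,0],"rot":[0,0,-0.03]},{"grip":5,"linear":[0,0,0],"rot":[0,0,-0.04]},{"grip":5,"linear":[0,0,0],"rot":[0,0,-0.04]},{"grip":5,"linear":[0,0,0],"rot":[0,0,-0.03]}]' >/dev/null; python3 s.py
python3 -m creep '[{"grip":5,"linear":[0,0,0],"rot":[0,0,-0.03]},{"grip":5,"linear":[0,0,0],"rot":[0,0,-0.04]},{"grip":5,"linear":[0,0,0],"rot":[0,0,-0.04]},{"grip":5,"linear":[0,0,0],"rot":[0,0,-0.03]}]' >/dev/null; python3 s.py
python3 -m creep '[{"grip":5,"linear":[0,0,0],"rot":[0,0,-0.03]},{"grip":5,"linear":[0,0,0],"rot":[0,0,-0.03]},{"grip":5,"linear":[0,0,0],"rot":[0,0,-0.03]},{"grip":5,"linear":[0,0,0],"rot":[0,0,0]}]' >/dev/null; python3 s.py
```

```text
t 4.47 [511.7  190.55 166.42] psi -0.1233 F [ 0.2  -0.44  1.52] M [ 0.023 -0.082 -0.011] grip 0.149 q6 1.836
t 4.8 [511.6  190.54 166.39] psi 0.0167 F [-0.06 -0.73  0.87] M [ 0.071  0.018 -0.021] grip 0.15 q6 1.696
t 5.13 [511.59 190.49 166.4 ] psi 0.1058 F [ 0.28 -0.6   1.79] M [ 0.067 -0.002  0.045] grip 0.148 q6 1.607
```

```bash
cat >> s.py <<'E'
import sys
if abs(s['wrist_torque'][2])>0.4 or np.linalg.norm(s['force'])>10: print('STOP');sys.exit(1)
E
M='{"grip":5}'
python3 -m creep '[{"grip":5,"linear":[0,0,0],"rot":[0,0,-0.02]},{"grip":5,"linear":[0,0,0],"rot":[0,0,-0.02]},{"grip":5,"linear":[0,0,0],"rot":[0,0,0]}]' >/dev/null; python3 s.py &&
python3 -m creep '[{"grip":5,"linear":[0,0,0],"rot":[0,0,-0.02]},{"grip":5,"linear":[0,0,0],"rot":[0,0,-0.02]},{"grip":5,"linear":[0,0,0],"rot":[0,0,0]}]' >/dev/null && python3 s.py &&
python3 -m creep '[{"grip":5,"linear":[0,0,0],"rot":[0,0,-0.02]},{"grip":5,"linear":[0,0,0],"rot":[0,0,-0.02]},{"grip":5,"linear":[0,0,0],"rot":[0,0,0]}]' >/dev/null && python3 s.py &&
python3 -m creep '[{"grip":5,"linear":[0,0,0],"rot":[0,0,-0.02]},{"grip":5,"linear":[0,0,0],"rot":[0,0,-0.02]},{"grip":5,"linear":[0,0,0],"rot":[0,0,0]}]' >/dev/null && python3 s.py &&
python3 -m creep '[{"grip":5,"linear":[0,0,0],"rot":[0,0,-0.02]},{"grip":5,"linear":[0,0,0],"rot":[0,0,-0.02]},{"grip":5,"linear":[0,0,0],"rot":[0,0,0]}]' >/dev/null && python3 s.py &&
python3 -m creep '[{"grip":5,"linear":[0,0,0],"rot":[0,0,-0.02]},{"grip":5,"linear":[0,0,0],"rot":[0,0,-0.02]},{"grip":5,"linear":[0,0,0],"rot":[0,0,0]}]' >/dev/null && python3 s.py
```

```text
t 5.38 [511.55 190.46 166.33] psi 0.146 F [-0.6  -0.02  1.1 ] M [0.097 0.028 0.055] grip 0.15 q6 1.566
t 5.63 [511.52 190.42 166.3 ] psi 0.1863 F [0.57 1.43 1.59] M [0.104 0.009 0.067] grip 0.148 q6 1.526
t 5.88 [511.53 190.41 166.32] psi 0.2265 F [0.53 0.43 1.9 ] M [0.055 0.013 0.075] grip 0.151 q6 1.486
t 6.13 [511.53 190.42 166.31] psi 0.2665 F [-0.27 -0.06  1.63] M [0.006 0.016 0.055] grip 0.151 q6 1.446
t 6.38 [511.53 190.43 166.31] psi 0.3064 F [ 0.81 -0.33  1.52] M [0.023 0.008 0.018] grip 0.149 q6 1.406
t 6.63 [511.53 190.44 166.31] psi 0.3465 F [0.21 0.5  1.54] M [ 0.02  -0.012  0.067] grip 0.152 q6 1.366
```

```bash
python3 -m creep '[{"grip":5,"linear":[0,0,0],"rot":[0,0,-0.02]},{"grip":5,"linear":[0,0,0],"rot":[0,0,-0.02]},{"grip":5,"linear":[0,0,0],"rot":[0,0,0]}]' >/dev/null; python3 s.py &&
python3 -m creep '[{"grip":5,"linear":[0,0,0],"rot":[0,0,-0.02]},{"grip":5,"linear":[0,0,0],"rot":[0,0,-0.02]},{"grip":5,"linear":[0,0,0],"rot":[0,0,0]}]' >/dev/null && python3 s.py &&
python3 -m creep '[{"grip":5,"linear":[0,0,0],"rot":[0,0,-0.02]},{"grip":5,"linear":[0,0,0],"rot":[0,0,-0.02]},{"grip":5,"linear":[0,0,0],"rot":[0,0,0]}]' >/dev/null && python3 s.py &&
python3 -m creep '[{"grip":5,"linear":[0,0,0],"rot":[0,0,-0.02]},{"grip":5,"linear":[0,0,0],"rot":[0,0,-0.02]},{"grip":5,"linear":[0,0,0],"rot":[0,0,0]}]' >/dev/null && python3 s.py
python3 -c "
from rig import imaging;import cv2
im,d=imaging.capture('scene');cv2.imwrite('pics/s3.png',cv2.resize(im[120:270,260:460,::-1],(800,600)))"
```

```text
t 6.88 [511.53 190.43 166.32] psi 0.3865 F [0.19 0.36 1.22] M [ 0.042 -0.001  0.015] grip 0.154 q6 1.326
t 7.13 [511.52 190.43 166.28] psi 0.4264 F [-0.92  0.25  2.33] M [0.124 0.057 0.097] grip 0.149 q6 1.286
t 7.38 [511.52 190.42 166.3 ] psi 0.4665 F [ 0.59 -0.66  1.48] M [0.094 0.017 0.049] grip 0.152 q6 1.246
t 7.63 [511.52 190.42 166.31] psi 0.5065 F [ 0.93 -0.07  1.82] M [0.103 0.002 0.09 ] grip 0.15 q6 1.206
```

View pics/s3.png

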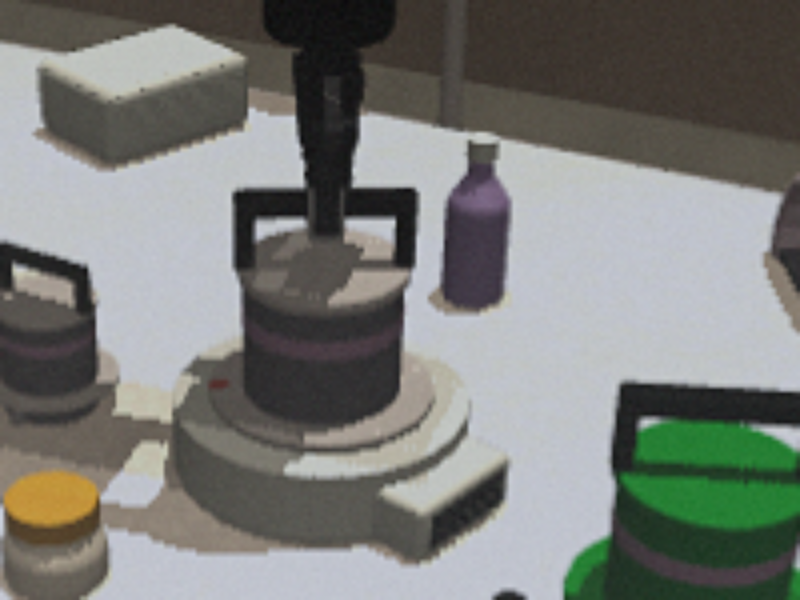

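The view shows the handle turned with the gripper (0.77 rad so far), with no stop yet.

```bash
python3 -m creep '[{"grip":5,"linear":[0,0,0],"rot":[0,0,-0.02]},{"grip":5,"linear":[0,0,0],"rot":[0,0,-0.02]},{"grip":5,"linear":[0,0,0],"rot":[0,0,0]}]' >/dev/null; python3 s.py &&
python3 -m creep '[{"grip":5,"linear":[0,0,0],"rot":[0,0,-0.02]},{"grip":5,"linear":[0,0,0],"rot":[0,0,-0.02]},{"grip":5,"linear":[0,0,0],"rot":[0,0,0]}]' >/dev/null && python3 s.py &&
python3 -m creep '[{"grip":5,"linear":[0,0,0],"rot":[0,0,-0.02]},{"grip":5,"linear":[0,0,0],"rot":[0,0,-0.02]},{"grip":5,"linear":[0,0,0],"rot":[0,0,0]}]' >/dev/null && python3 s.py &&
python3 -m creep '[{"grip":5,"linear":[0,0,0],"rot":[0,0,-0.02]},{"grip":5,"linear":[0,0,0],"rot":[0,0,-0.02]},{"grip":5,"linear":[0,0,0],"rot":[0,0,0]}]' >/dev/null && python3 s.py &&
python3 -m creep '[{"grip":5,"linear":[0,0,0],"rot":[0,0,-0.02]},{"grip":5,"linear":[0,0,0],"rot":[0,0,-0.02]},{"grip":5,"linear":[0,0,0],"rot":[0,0,0]}]' >/dev/null && python3 s.py &&
python3 -m creep '[{"grip":5,"linear":[0,0,0],"rot":[0,0,-0.02]},{"grip":5,"linear":[0,0,0],"rot":[0,0,-0.02]},{"grip":5,"linear":[0,0,0],"rot":[0,0,0]}]' >/dev/null && python3 s.py &&
python3 -m creep '[{"grip":5,"linear":[0,0,0],"rot":[0,0,-0.02]},{"grip":5,"linear":[0,0,0],"rot":[0,0,-0.02]},{"grip":5,"linear":[0,0,0],"rot":[0,0,0]}]' >/dev/null && python3 s.py &&
python3 -m creep '[{"grip":5,"linear":[0,0,0],"rot":[0,0,-0.02]},{"grip":5,"linear":[0,0,0],"rot":[0,0,-0.02]},{"grip":5,"linear":[0,0,0],"rot":[0,0,0]}]' >/dev/null && python3 s.py
```

```text
t 7.93 [511.52 190.41 166.28] psi 0.5465 F [ 0.56 -0.04  1.72] M [0.095 0.058 0.083] grip 0.148 q6 1.166
t 8.18 [511.52 190.45 166.31] psi 0.5865 F [0.41 0.71 1.96] M [0.091 0.079 0.095] grip 0.154 q6 1.126
t 8.43 [511.41 190.34 166.28] psi 0.6262 F [0.17 0.39 1.54] M [-0.071  0.214 -0.219] grip 0.154 q6 1.086
t 8.68 [511.43 190.35 166.27] psi 0.6647 F [-1.84 -1.82  2.44] M [-0.118  0.27  -1.2  ] grip 0.149 q6 1.047
STOP
```

The stop was felt at about 0.89 rad, where the torque rose to 1.2 N m. I'll back off slightly and lift gently, watching the force.

```bash
python3 -m creep '[{"grip":5,"linear":[0,0,0],"rot":[0,0,0.04]},{"grip":5,"linear":[0,0,0],"rot":[0,0,0.04]},{"grip":5,"linear":[0,0,0],"rot":[0,0,0]}]' >/dev/null; python3 s.py &&
python3 -m creep '[{"grip":5,"linear":[0,0,-1.5],"rot":[0,0,0]},{"grip":5,"linear":[0,0,-1.5],"rot":[0,0,0]},{"grip":5,"linear":[0,0,0],"rot":[0,0,0]}]' >/dev/null && python3 s.py &&
python3 -m creep '[{"grip":5,"linear":[0,0,-1.5],"rot":[0,0,0]},{"grip":5,"linear":[0,0,-1.5],"rot":[0,0,0]},{"grip":5,"linear":[0,0,0],"rot":[0,0,0]}]' >/dev/null && python3 s.py &&
python3 -m creep '[{"grip":5,"linear":[0,0,-1.5],"rot":[0,0,0]},{"grip":5,"linear":[0,0,-1.5],"rot":[0,0,0]},{"grip":5,"linear":[0,0,0],"rot":[0,0,0]}]' >/dev/null && python3 s.py
```

```text
t 8.93 [511.42 190.51 166.26] psi 0.5845 F [-1.29 -0.27  1.25] M [-0.015  0.277 -0.002] grip 0.152 q6 1.128
t 9.18 [511.45 190.44 169.08] psi 0.586 F [-0.15 -0.45 -4.1 ] M [ 0.023  0.001 -0.003] grip 0.148 q6 1.127
t 9.43 [511.64 190.44 172.51] psi 0.5851 F [-0.19  0.16 -2.85] M [ 0.021 -0.054 -0.007] grip 0.154 q6 1.127
t 9.68 [511.67 190.45 175.64] psi 0.5849 F [-0.24  0.38 -3.34] M [ 0.07  -0.037  0.003] grip 0.148 q6 1.128
```

The weight is about 3.3 N (≈0.35 kg) and no lip force shows at 9 mm, so it's free. I'll keep lifting.

```bash
python3 -m creep '[{"grip":5,"linear":[0,0,-4],"rot":[0,0,0]},{"grip":5,"linear":[0,0,-5],"rot":[0,0,0]},{"grip":5,"linear":[0,0,-5],"rot":[0,0,0]},{"grip":5,"linear":[0,0,-5],"rot":[0,0,0]}]' >/dev/null && python3 s.py &&
python3 -m creep '[{"grip":5,"linear":[0,0,-7],"rot":[0,0,0]},{"grip":5,"linear":[0,0,-10],"rot":[0,0,0]},{"grip":5,"linear":[0,0,-10],"rot":[0,0,0]},{"grip":5,"linear":[0,0,-10],"rot":[0,0,0]},{"grip":5,"linear":[0,0,-10],"rot":[0,0,0]},{"grip":5,"linear":[0,0,-8],"rot":[0,0,0]},{"grip":5,"linear":[0,0,-4],"rot":[0,0,0]},{"grip":5,"linear":[0,0,0],"rot":[0,0,0]},{"grip":5,"linear":[0,0,0],"rot":[0,0,0]},{"grip":5,"linear":[0,0,0],"rot":[0,0,0]}]' >/dev/null && python3 s.py
python3 - <<'E'
from rig import imaging
import cv2, numpy as np
for n in ["scene","top","wrist"]:
    p=imaging.camera_params(n)
    im,d=imaging.capture(n)
    cv2.imwrite(f"pics/{n}4.png",im[:,:,::-1]); np.savez(f"pics/{n}4.npz",im=im,d=d,**p)
from h import *
T=load('pics/top4.npz')
vv,uu=np.mgrid[170:300,340:460];q=np.c_[uu.ravel(),vv.ravel()];m=(T['im'].max(2)[170:300,340:460]<110).ravel()
X=bydepth(T,q[m]);s=(X[:,2]>8)&(X[:,2]<22)
print('mat by depth',cv2.minAreaRect(X[s,:2].astype(np.float32)),np.median(X[s,2]))
E
```

```text
t 10.02 [511.64 190.43 195.03] psi 0.5848 F [-0.36 -0.36 -3.46] M [-0.053  0.031 -0.047] grip 0.153 q6 1.128
t 10.85 [511.3  190.38 252.7 ] psi 0.5848 F [ 1.25  0.31 -3.69] M [-0.064 -0.005 -0.054] grip 0.151 q6 1.128
mat by depth ((549.55224609375, -240.04067993164062), (180.39102172851562, 182.6101837158203), 1.980315089225769) 15.439414833656542
```

View pics/scene4.png

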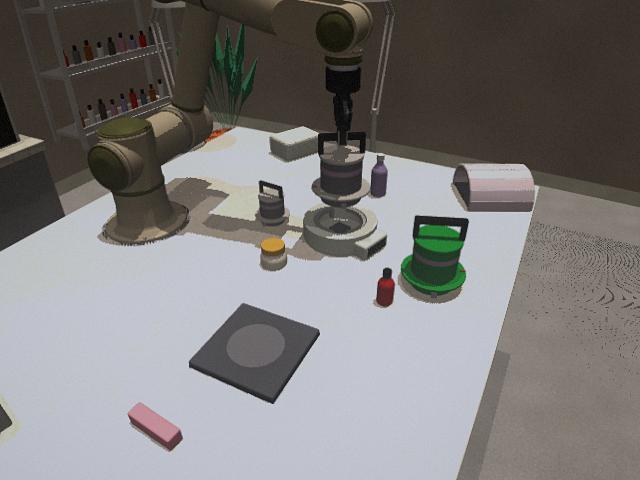

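View pics/wrist4.png

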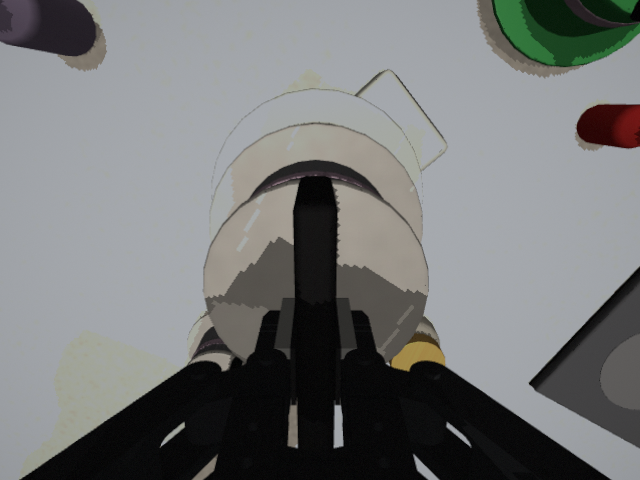

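The scene view at (341,180) shows the canister hanging upright above the base, with an empty well below. The mat is at (255,347). Next I'll check clearance from the green canister along the path.

Run:
```python
from h import *
T=load('pics/top0.npz');S=load('pics/scene4.npz')
vv,uu=np.mgrid[90:190,225:320];q=np.c_[uu.ravel(),vv.ravel()];X=bydepth(T,q)
im=T['im'][90:190,225:320].reshape(-1,3).astype(int)
g=(im[:,1]>im[:,0]+25); print('green',np.percentile(X[g],[1,50,99],axis=0).round(0).tolist())
r=(im[:,0]>im[:,1]+25); print('red',np.percentile(X[r],[1,50,99],axis=0).round(0).tolist())
p=q[(im.max(1)<45)];Y=bydepth(T,p);print('dark',np.percentile(Y,[2,50,98],axis=0).round(0).tolist())
# mat pale disc in scene and top, via ray onto z=15
for P,b in((T,(360,195,435,265)),(S,(190,305,320,400))):
    x0,y0,x1,y1=b;gimg=cv2.GaussianBlur(P['im'].max(2),(3,3),0)[y0:y1,x0:x1]
    c0=gimg[(y1-y0)//2,(x1-x0)//2];m=(abs(gimg.astype(int)-int(c0))<8).astype(np.uint8)
    n,l,st,_=cv2.connectedComponentsWithStats(m);k=l[(y1-y0)//2,(x1-x0)//2]
    c=max(cv2.findContours((l==k).astype(np.uint8),0,1)[0],key=cv2.contourArea).reshape(-1,2)+[x0,y0]
    w=onplane(P,c,15.)[:,:2].astype(np.float32);print('disc',cv2.fitEllipse(w))
```

```text
green [[712.0, 48.0, 30.0], [771.0, 121.0, 119.0], [828.0, 182.0, 133.0]]
red [[696.0, -12.0, 52.0], [703.0, 6.0, 60.0], [721.0, 19.0, 71.0]]
dark [[709.0, 4.0, 51.0], [759.0, 109.0, 165.0], [826.0, 138.0, 171.0]]
disc ((549.8046875, -240.12171936035156), (105.98741912841797, 106.9830551147461), 95.07914733886719)
disc ((548.2648315429688, -239.91954040527344), (105.11217498779297, 106.18148040771484), 128.12579345703125)
```

Both views agree on the disc centre, (549,-240). The move is (−206, +380, 0) in tool axes.

```bash
python3 -m creep '[{"grip":5,"linear":[-5.2,9.5,0],"rot":[0,0,0]},{"grip":5,"linear":[-10.3,19,0],"rot":[0,0,0]},{"grip":5,"linear":[-10.3,19,0],"rot":[0,0,0]},{"grip":5,"linear":[-10.3,19,0],"rot":[0,0,0]},{"grip":5,"linear":[-10.3,19,0],"rot":[0,0,0]},{"grip":5,"linear":[-10.3,19,0],"rot":[0,0,0]},{"grip":5,"linear":[-10.3,19,0],"rot":[0,0,0]},{"grip":5,"linear":[-10.3,19,0],"rot":[0,0,0]},{"grip":5,"linear":[-10.3,19,0],"rot":[0,0,0]},{"grip":5,"linear":[-10.3,19,0],"rot":[0,0,0]},{"grip":5,"linear":[-10.3,19,0],"rot":[0,0,0]}]'>/dev/null; python3 s.py
python3 -m creep '[{"grip":5,"linear":[-10.3,19,0],"rot":[0,0,0]},{"grip":5,"linear":[-10.3,19,0],"rot":[0,0,0]},{"grip":5,"linear":[-10.3,19,0],"rot":[0,0,0]},{"grip":5,"linear":[-10.3,19,0],"rot":[0,0,0]},{"grip":5,"linear":[-10.3,19,0],"rot":[0,0,0]},{"grip":5,"linear":[-10.3,19,0],"rot":[0,0,0]},{"grip":5,"linear":[-10.3,19,0],"rot":[0,0,0]},{"grip":5,"linear":[-10.3,19,0],"rot":[0,0,0]},{"grip":5,"linear":[-10.3,19,0],"rot":[0,0,0]},{"grip":5,"linear":[-5.2,9.5,0],"rot":[0,0,0]},{"grip":5,"linear":[0,0,0],"rot":[0,0,0]},{"grip":5,"linear":[0,0,0],"rot":[0,0,0]}]'>/dev/null; python3 s.py
```

```text
t 11.92 [531.14 -37.45 253.21] psi 0.5845 F [ 0.4  -0.03 -3.67] M [ 0.024 -0.032  0.003] grip 0.149 q6 0.696
t 12.92 [ 549.14 -240.19  252.98] psi 0.5841 F [-0.91 -0.04 -3.96] M [ 0.035  0.022 -0.043] grip 0.152 q6 0.379
```

```bash
python3 -m creep '[{"grip":5,"linear":[0,0,5],"rot":[0,0,0]},{"grip":5,"linear":[0,0,10],"rot":[0,0,0]},{"grip":5,"linear":[0,0,13],"rot":[0,0,0]},{"grip":5,"linear":[0,0,13],"rot":[0,0,0]},{"grip":5,"linear":[0,0,13],"rot":[0,0,0]},{"grip":5,"linear":[0,0,12],"rot":[0,0,0]},{"grip":5,"linear":[0,0,9],"rot":[0,0,0]},{"grip":5,"linear":[0,0,6],"rot":[0,0,0]},{"grip":5,"linear":[0,0,4],"rot":[0,0,0]},{"grip":5,"linear":[0,0,0],"rot":[0,0,0]},{"grip":5,"linear":[0,0,0],"rot":[0,0,0]}]'>/dev/null; python3 s.py
python3 - <<'E'
from rig import imaging
import cv2, numpy as np
for n in ["scene"]:
    p=imaging.camera_params(n)
    im,d=imaging.capture(n)
    cv2.imwrite(f"pics/{n}5.png",cv2.resize(im[180:420,150:470,::-1],(800,600))); np.savez(f"pics/{n}5.npz",im=im,d=d,**p)
E
```

```text
t 13.83 [ 549.61 -240.15  168.62] psi 0.585 F [-0.88  0.17 -3.85] M [0.027 0.039 0.011] grip 0.152 q6 0.379
```

View pics/scene5.png

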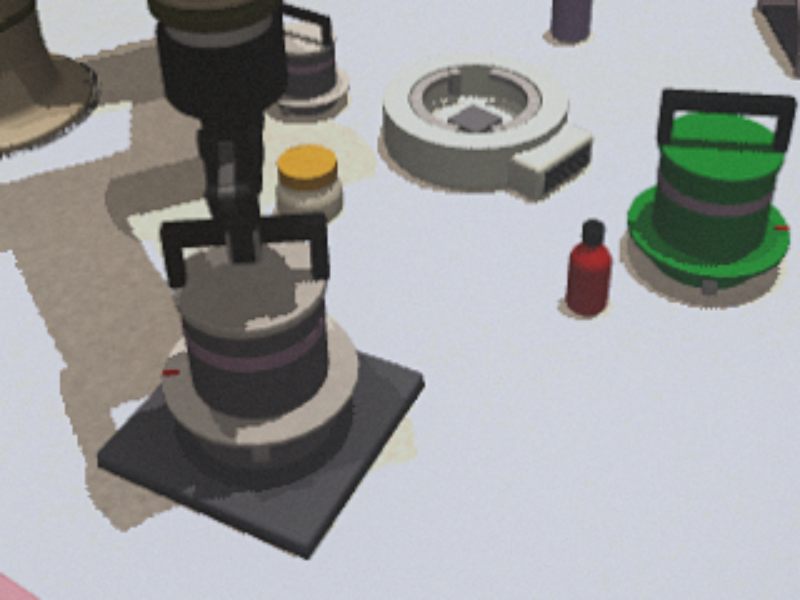

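The crop shows the canister upright and centred over the mat, just above it at about (260,400). The bystanders are untouched. Expected contact is at TCP z ≈ 155, so I'll lower in small steps watching Fz.

```bash
python3 -m creep '[{"grip":5,"linear":[0,0,3],"rot":[0,0,0]},{"grip":5,"linear":[0,0,3],"rot":[0,0,0]},{"grip":5,"linear":[0,0,3],"rot":[0,0,0]},{"grip":5,"linear":[0,0,2],"rot":[0,0,0]},{"grip":5,"linear":[0,0,0],"rot":[0,0,0]},{"grip":5,"linear":[0,0,0],"rot":[0,0,0]}]'>/dev/null; python3 s.py
python3 -m creep '[{"grip":5,"linear":[0,0,0.7],"rot":[0,0,0]},{"grip":5,"linear":[0,0,0.3],"rot":[0,0,0]},{"grip":5,"linear":[0,0,0],"rot":[0,0,0]}]'>/dev/null; python3 s.py
python3 -m creep '[{"grip":5,"linear":[0,0,0.7],"rot":[0,0,0]},{"grip":5,"linear":[0,0,0.3],"rot":[0,0,0]},{"grip":5,"linear":[0,0,0],"rot":[0,0,0]}]'>/dev/null; python3 s.py
python3 -m creep '[{"grip":5,"linear":[0,0,0.7],"rot":[0,0,0]},{"grip":5,"linear":[0,0,0.3],"rot":[0,0,0]},{"grip":5,"linear":[0,0,0],"rot":[0,0,0]}]'>/dev/null; python3 s.py
```

```text
t 14.38 [ 549.41 -240.2   157.18] psi 0.5848 F [-0.57  0.1  -4.32] M [-0.008 -0.042  0.019] grip 0.151 q6 0.379
t 14.63 [ 549.44 -240.23  156.3 ] psi 0.5848 F [-0.43 -0.44 -3.53] M [ 0.009  0.034 -0.003] grip 0.149 q6 0.379
t 14.88 [ 549.62 -240.4   155.73] psi 0.5848 F [-0.29 -0.67 -0.78] M [-0.052  0.135 -0.009] grip 0.152 q6 0.379
t 15.13 [ 549.65 -240.45  154.85] psi 0.5847 F [-0.93 -0.82  3.06] M [-0.035  0.168  0.07 ] grip 0.151 q6 0.379
```

Contact is confirmed: Fz passed zero. I'll ease the preload, then open.

```bash
python3 -m creep '[{"grip":5,"linear":[0,0,-0.6],"rot":[0,0,0]},{"grip":5,"linear":[0,0,0],"rot":[0,0,0]}]' 25 >/dev/null; python3 s.py
python3 -m creep '[{"grip":16,"linear":[0,0,0],"rot":[0,0,0]},{"grip":19,"linear":[0,0,0],"rot":[0,0,0]},{"grip":25,"linear":[0,0,0],"rot":[0,0,0]},{"grip":40,"linear":[0,0,0],"rot":[0,0,0]},{"grip":60,"linear":[0,0,0],"rot":[0,0,0]},{"grip":60,"linear":[0,0,0],"rot":[0,0,0]},{"grip":60,"linear":[0,0,0],"rot":[0,0,0]},{"grip":60,"linear":[0,0,0],"rot":[0,0,0]}]'>/dev/null; python3 s.py
python3 -c "
from rig import imaging;import cv2
im,d=imaging.capture('wrist');cv2.imwrite('pics/w6.png',im[:,:,::-1])"
```

```text
t 15.3 [ 549.6  -240.38  155.22] psi 0.5847 F [-0.1  -2.09  1.68] M [-0.168  0.053  0.035] grip 0.15 q6 0.379
t 15.97 [ 549.44 -240.2   154.88] psi 0.5848 F [-0.89 -0.07  0.  ] M [ 0.005 -0.034  0.024] grip 0.7 q6 0.379
```

View pics/w6.png

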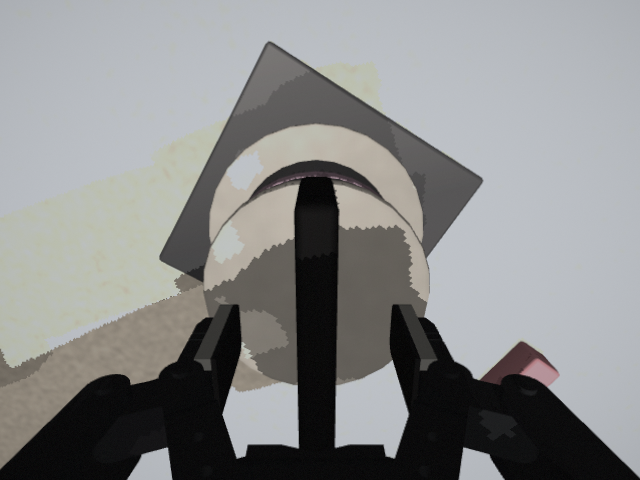

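The fingers stand clear on both sides of the bar, at (225,340) and (410,340), with zero force. I'll retreat straight up and check.

```bash
python3 -m creep '[{"grip":60,"linear":[0,0,-4],"rot":[0,0,0]},{"grip":60,"linear":[0,0,-10],"rot":[0,0,0]},{"grip":60,"linear":[0,0,-20],"rot":[0,0,0]},{"grip":60,"linear":[0,0,-25],"rot":[0,0,0]},{"grip":60,"linear":[0,0,-25],"rot":[0,0,0]},{"grip":60,"linear":[0,0,-25],"rot":[0,0,0]},{"grip":60,"linear":[0,0,-15],"rot":[0,0,0]},{"grip":60,"linear":[0,0,0],"rot":[0,0,0]},{"grip":60,"linear":[0,0,0],"rot":[0,0,0]}]'>/dev/null; python3 s.py
python3 - <<'E'
from rig import imaging
import cv2, numpy as np
for n in ["scene","wrist"]:
    p=imaging.camera_params(n)
    im,d=imaging.capture(n)
    cv2.imwrite(f"pics/{n}7.png",im[:,:,::-1]); np.savez(f"pics/{n}7.npz",im=im,d=d,**p)
from h import *
W=load('pics/wrist7.npz')
vv,uu=np.mgrid[0:400,100:520];q=np.c_[uu.ravel(),vv.ravel()];X=bydepth(W,q)
for nm,z in(('lid',135),('flange',49)):
    s=(abs(X[:,2]-z)<4)&(np.hypot(X[:,0]-549,X[:,1]+240)<90);Y=X[s]
    A=np.c_[Y[:,:2]-[549,-240],np.ones(len(Y))];c=np.linalg.lstsq(A,Y[:,2],rcond=None)[0]
    print(nm,len(Y),cv2.minEnclosingCircle(Y[:,:2].astype(np.float32)),'z',np.median(Y[:,2]),'slope',c[:2])
E
```

```text
t 16.77 [ 549.51 -240.23  279.6 ] psi 0.5848 F [-0.7   0.07 -0.78] M [0.011 0.051 0.061] grip 0.704 q6 0.379
lid 11479 ((550.2987670898438, -238.70004272460938), 53.566410064697266) z 134.66413673190294 slope [-0.00122074 -0.00108053]
flange 4585 ((549.958251953125, -238.9178466796875), 71.6708984375) z 48.686631993444905 slope [-0.00136541 -0.00124824]
```

View pics/scene7.png

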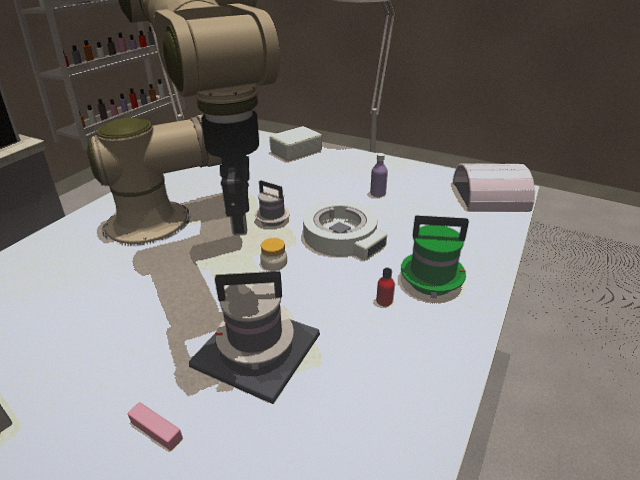

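The scene view shows the canister upright in the middle of the mat at (252,320). The gripper is clear above it, and the bystanders are at the same pixels as at the start.

```bash
python3 -c "
from rig import ctrl;print(ctrl.finish_job())"
```

```text
the job is handed in; nothing more can be done
None
```

The canister is off the base and standing on the mat, and I've handed the job in; no verdict is reported.

- **Unlocking:** I gripped the handle and turned it anticlockwise in small steps. The stop came at about 0.89 rad, where the torque rose to 1.2 N m. I backed off slightly and lifted; the canister came free with no lip force, weighing about 0.35 kg. I then raised it 86 mm.
- **Placing:** I carried it above the other things and lowered it until contact. The highest reading was about 3 N pushing up on the tool, so roughly 7 N on the mat. I eased off and opened the fingers.
- **Last checks:** The lid and flange are centred at about (550, −239) mm, against the mat's centre at (549.5, −240). The tilt is about 0.002 rad and the lid top is at about 135 mm, as expected. The gripper is about 85 mm clear of the handle and the bystanders look unmoved. Robot time was about 17 s of the 61 s allowed.
- **Disagreements:** An early reading of the mat's edge in the scene view was about 6 mm off. It had included the mat's side face; the pale disc agreed to within 2 mm across both views. An early triangulation of the handle's height came out about 11 mm low; the depth readings gave the expected height and I used those.

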